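Index the specimen turntable and take up the crank's slack against the catch

TASK

Bring the black-lidded jar on the specimen turntable to the spring catch: wind the crank knob anticlockwise (seen from above) until that jar's stop has clicked past the catch by a good 25 mm, then come back clockwise until the crank's slack is used up and the jar's stop bears firmly on the catch, with a steady push of about 12 N on the knob for about a second. Do not force it (above 15 N the catch could bend), leave the other things on the bench alone, and let go with the jar standing there.

Things in the scene. Friction and masses are not known exactly. Their poses are not given: they have to be found in the camera images.
- axis_top (a point): Fixed point on the turntable's vertical axis, 155 mm above the bench, level with the middle of the knob. Grey foot 188 mm across, fixed to the bench, with a tongue that carries the catch; aluminium plate 200 mm across; five fixed jars reaching 111 mm above the bench. Axes: x from the catch to the axis, z up.
- knob_mid (a point): Black upright crank knob, 20 mm across, from 131 to 173 mm above the bench, free to spin on its pin; the point is on its axis, 155 mm above the bench. It runs on a circle of 58 mm radius over the jars; the crank arm under it reaches up to 129 mm. Winding forward (anticlockwise from above) takes 2 to 8 N at the knob.
- crank (a joint): Where the crank stands in its slack on the plate, rad: 0 = run fully back (clockwise from above), 0.35 = fully forward. Only at 0.35 does it push the plate forward, only at 0 does it push it back. Turned back it runs freely (under 1 N at the knob), then drags the plate (about 2 N), then the force rises steeply as a stop meets the catch.
- catch_nose (a point): Brass nose (8 mm across, upright, on a spring plunger) of the catch at the plate's rim, 27 mm above the bench, 105.5 mm from the turntable's axis; the point is where the nose's middle should be, but the clamped catch may stand up to 8 mm to either side of it along y. Axes as axis_top: x to the turntable's axis; stops winding forward pass it towards -y.
- black_stop (a point): Point on the flat stop face of the black-lidded jar's lug, 105.5 mm from the axis. The face bears on the nose when this point is 4 mm past the true middle of the nose in the forward direction (so from 4 mm before to 12 mm past catch_nose); the jar then stands at the catch. At the start it is 95 to 140 degrees before the catch; one other lug clicks past first.
- petri_dish: Glass dish 62 mm across, 14 mm high, behind the turntable; leave alone. Origin under its centre.
- bung_red: Red rubber bung 30 mm across, 26 mm high, front left; leave alone. Origin under its centre.
- vial_a: Corked glass vial 68 mm long, 19 mm thick, lying front left; leave alone. Origin under its middle.
- lens: Folding lens 28x45x12 mm, front right; leave alone. Origin under its centre.
- catch: The fixed grey tongue in front of the turntable with the catch it carries: dark housing clamped on it, brass spring plunger (see catch_nose). Origin on the bench at the turntable's axis.
- plate: The turntable's plate with lugs and all it carries: jars, crank, knob. Friction holds it where it is left. Five lugs, one a jar, 72 degrees apart: a ramp on the leading side pushes the nose out, and it springs in behind the rigid stop face, which cannot go back past it. The catch bears a little over half of the push on the knob. Origin on the bench at the axis.

How it is judged:
By the outcome, as a careful person would: the job done as asked, in the order asked, and still so for the second after the job is handed in, with the robot touching nothing.
It also fails if it takes over 61 s, if anything falls off the work surface, if the arm or the gripper's body presses on something with over 40 N, if the wrist force passes 120 N, or if a joint passes its speed limit or range.

ROBOT

A 6-joint arm with a two-finger parallel gripper is mounted at the origin on a cart in front of the work surface, level with it; the furniture and walls round the work are solid. World frame = base frame: x ahead of the robot, y to its left, z up, the work surface at z = 0. Lengths are in m, angles in rad, forces in N, time in s.
With the tool pointing down it reaches from about 0.325 to 0.925 m from the base axis. Payload 3.1 kg.
Tool frame: the origin (TCP) lies at the very end of the fingers, on their centre line; the grasp point (between the pads) lies 19 mm behind it; z points along the fingers, y is the direction in which the jaws open and shut (so a half turn about z gives the same grasp; the last joint's range is limited). The gripper opens to 85 mm and grips with 20 to 120 N. Pads are 22 mm wide; open, the fingers measure 114 mm over their backs; the gripper's body (76 mm by 85 mm) begins 54 mm behind the grasp point. The pads swing forward as they close: fully open they stand 13 mm farther back than shut.
Start: joints at [-1.276, 0.217, 1.613, -0, 1.311, -0.112], TCP at [0.247, -0.574, 0.231] pointing down, gripper open.
Joint ranges: [-2.75, 2.75], [-0.78, 2.1], [0.31, 2.55], [-1.13, 4.27], [0.13, 2.63], [-2.58, 2.58]. Speed limits (rad/s): [2.79, 2.79, 3.14, 3.14, 3.14, 3.14].

INTERFACE

Orientations are given as a unit quaternion [x, y, z, w].
In Python, from plant import manip, camera gives the robot as it stands.
- The arm moves only by the shell command python3 -m jog 'ROWS' [FORCE]. ROWS is JSON, a list that holds one entry, the list of rows, each a list of 7 numbers: the turn, a rotation vector about the tool's x, y, z in rad, then the shift along the tool's x, y, z in cm, then the closure, from -1 (fully open) to 1 (shut). In form: [[[ax, ay, az, x, y, z, jaw], ...]]. A call has 1 to 5 rows; each row shifts and turns the commanded pose from where the row before left it, along the tool's axes as they then stand; what a row does not reach is not made up. A row lasts 1/10 s, in which the tool goes at most 50 mm and 8.59 degrees, less where a joint would pass 70% of its speed; a pose out of reach is approached as far as the arm can. A call with a gripper value outside its range is refused whole. The fingers move at their own pace and stop on an object; FORCE is the grip in N (left out, the last holds). Time passes only in rows, so rows that do not move let the fingers close. It gives the time, the measured TCP pose, the force and the opening at its end, in the units of the state.
- manip.get_state(): the state, without advancing time (a new reading comes with each control period).
- camera(name): name is "scene" or "top"; returns a dict with "img" (400x640x3 uint8, blue, green, red), "z_map" (400x640 float32, m along the optical axis (not along the pixel's ray), 0 where there is no reading), "fx", "fy", "cx", "cy" (pixels), "position" and "orientation" of the camera in the world. Camera axes: x right, y up, looking along -z (the intrinsics and any distortion apply to the point x, -y, -z); pixel columns grow to the right and rows downward; lengths in m; the calibration is good to about 2 mm. A picture is of the moment at which its call begins.
- manip.finish_job(): hands the job in, once; it reports no verdict.
The state is a dict: "time_s": time; "joint_pos": joint angles; "joint_velocities": joint speeds; "effort": joint torques, N m; "ee_pos": TCP position; "orientation": TCP orientation; "wrist_force": force on the tool from outside, world axes, zero at the start; "moment": the same for the moment, N m; "opening": finger opening in m.
Only numpy, scipy, OpenCV 4.12 (cv2) and the standard library are available. Lean on these libraries where they do the work, as an engineer would, in place of code of your own. Each camera call takes 0.05 s, during which the arm holds its last target.

## Working session

There is one attempt and no reset: what is moved stays moved. The work goes in short steps, Python scripts to look and compute and a shell command to move; the robot and the scene stay as the last step left them, time stands still between calls to the robot, and variables do not carry over. Pictures are saved under pics/ and viewed, and the job is handed in when it is done.

```bash
ls; mkdir -p pics; python3 - <<'E'
from plant import manip, camera
import cv2,numpy as np
print(manip.get_state())
for n in("scene","top"):
    c=camera(n); cv2.imwrite(f"pics/{n}0.png",c["img"]); np.savez(f"/tmp/{n}0.npz",**c)
    print(n,{k:c[k] for k in c if k not in("img","z_map")})
E
```

```text
pics
{'time_s': 0.0, 'joint_pos': array([-1.27616901e+00,  2.17776670e-01,  1.61492995e+00,  2.43424229e-06,
        1.31129448e+00, -1.12206425e-01]), 'joint_velocities': array([ 0.00078721, -0.00084322,  0.00028049,  0.00031065, -0.00057835,
        0.00150338]), 'effort': array([ 3.59594314e-04, -3.96839368e+01, -3.03853512e+01,  7.09519168e-05,
        9.58817167e-03,  6.17786355e-08]), 'ee_pos': array([ 0.24709414, -0.57319508,  0.22995649]), 'orientation': array([ 9.79381384e-01,  2.02016471e-01, -1.08514462e-04, -1.19932532e-03]), 'wrist_force': array([-0.16352296,  0.3687538 , -0.82212337]), 'moment': array([-0.01525712, -0.0195845 , -0.02791541]), 'opening': 0.08554079476852167}
scene {'fx': 444.7936985034895, 'fy': 444.7936985034895, 'cx': 312.7350415366012, 'cy': 199.8594889126988, 'position': array([-0.24859374, -0.67313244,  0.6283195 ]), 'orientation': array([ 0.48360276, -0.21639296, -0.35453583,  0.77045883])}
top {'fx': 406.45555714275713, 'fy': 406.45555714275713, 'cx': 322.1212401645042, 'cy': 200.87392912126273, 'position': array([0.41236571, 0.03465607, 1.22955607]), 'orientation': array([ 0.05133945, -0.06657767, -0.69691823,  0.71220549])}
```

View pics/scene0.png

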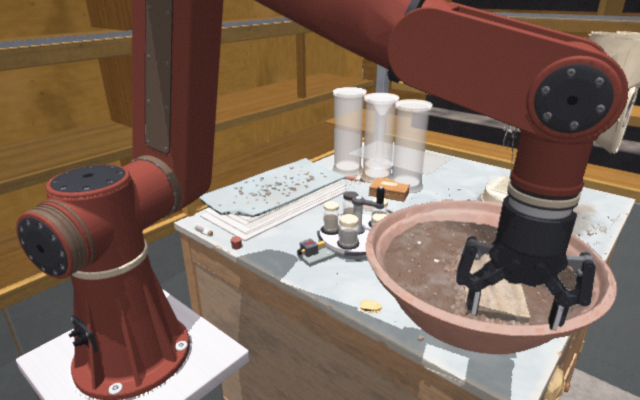

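View pics/top0.png

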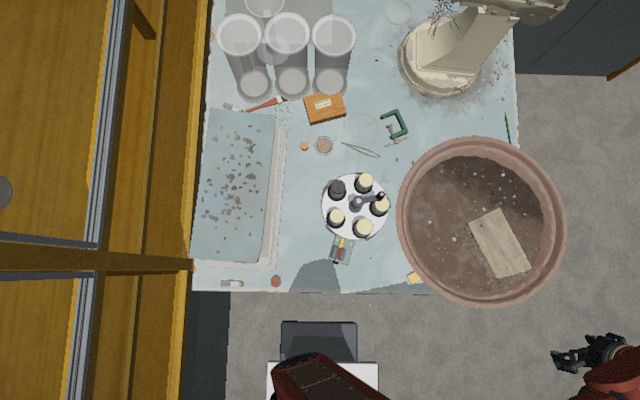

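```bash
cat > h.py <<'E'
import numpy as np,cv2
from scipy.spatial.transform import Rotation as R
def ray(c,u,v):
    d=np.array([(u-c["cx"])/c["fx"],-(v-c["cy"])/c["fy"],-1.])
    return R.from_quat(c["orientation"]).apply(d)
def onz(c,u,v,z):
    d=ray(c,u,v); p=np.asarray(c["position"]); return p+d*(z-p[2])/d[2]
def proj(c,P):
    q=R.from_quat(c["orientation"]).inv().apply(np.asarray(P)-c["position"])
    return c["cx"]+c["fx"]*q[...,0]/-q[...,2], c["cy"]-c["fy"]*q[...,1]/-q[...,2]
E
python3 - <<'E'
import numpy as np,cv2
c=np.load("/tmp/top0.npz"); im=c["img"]
cv2.imwrite("pics/topz.png",cv2.resize(im[155:280,290:420],None,fx=6,fy=4.8*1,interpolation=cv2.INTER_CUBIC) if 0 else cv2.resize(im[160:275,300:410],(550,575),interpolation=cv2.INTER_CUBIC))
c=np.load("/tmp/scene0.npz"); im=c["img"]
cv2.imwrite("pics/scz.png",cv2.resize(im[170:270,280:410],(780,600),interpolation=cv2.INTER_CUBIC))
E
```

```text
(no output)
```

View pics/topz.png

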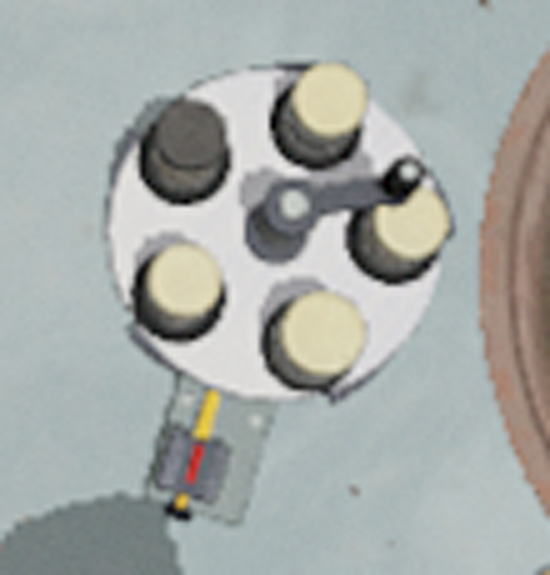

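View pics/scz.png

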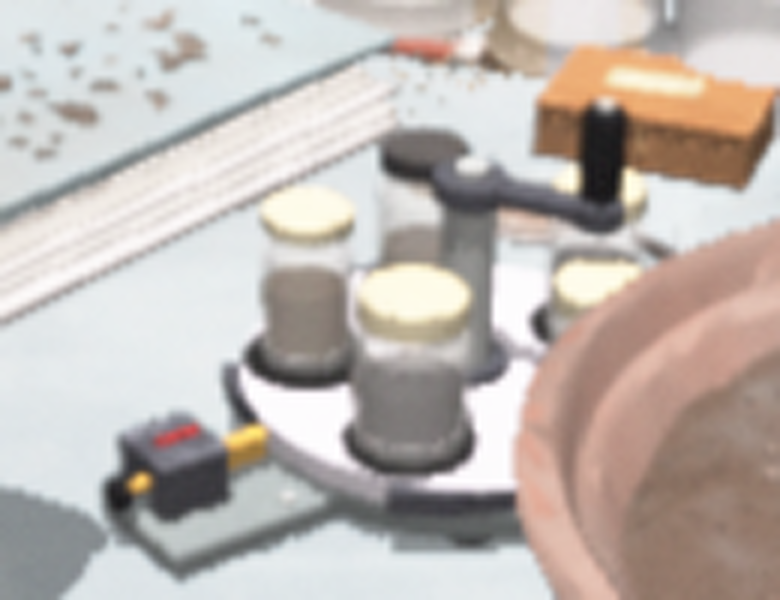

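```bash
python3 - <<'E'
from h import *
c=np.load("/tmp/top0.npz"); s=np.load("/tmp/scene0.npz")
x0,y0=300,160; f=5.
im=c["img"].astype(int)
# cream lids
hsv=cv2.cvtColor(c["img"],cv2.COLOR_BGR2HSV)
roi=np.zeros(hsv.shape[:2],np.uint8); roi[165:245,315:395]=255
m=cv2.inRange(hsv,(18,40,170),(40,140,255))&roi
n,l,st,ce=cv2.connectedComponentsWithStats(m)
J=[]
for i in range(1,n):
    if st[i,4]>60:
        p=onz(c,*ce[i],0.111); J.append(p); print("lid",ce[i],st[i,4],p)
J=np.array(J)
# white plate
px=lambda u,v:(x0+(u+.5)/f-.5,y0+(v+.5)/f-.5)
for nm,u,v,z in [("black lid",188,133,.111),("hub",294,205,.135),("knobtop",404,172,.173),("nose inner",212,396,.027),("plunger rear",183,498,.027),("tongueL",148,497,.01),("tongueR",243,524,.01)]:
    print(nm,px(u,v),onz(c,*px(u,v),z))
A=np.c_[2*J[:,:2],np.ones(len(J))];b=(J[:,:2]**2).sum(1)
sol=np.linalg.lstsq(A,b,rcond=None)[0];print("center from lids",sol[:2],np.sqrt(sol[2]+sol[0]**2+sol[1]**2))
z=c["z_map"]
E
```

```text
lid [365.45512821 179.39102564] 156 [ 0.66555249 -0.10880656  0.111     ]
lid [382.25       204.48571429] 140 [ 0.59489323 -0.15604495  0.111     ]
lid [336.52980132 215.81456954] 151 [ 0.56004207 -0.02849868  0.111     ]
lid [364.07462687 226.        ] 201 [ 0.53335627 -0.10523934  0.111     ]
black lid (337.2, 186.2) [ 0.64397769 -0.02922124  0.111     ]
hub (358.4, 200.6) [ 0.60021497 -0.08648489  0.135     ]
knobtop (380.4, 194.0) [ 0.61284156 -0.14068668  0.173     ]
nose inner (342.0, 238.8) [ 0.50298161 -0.05038597  0.027     ]
plunger rear (336.2, 259.2) [ 0.44288799 -0.03405086  0.027     ]
tongueL (329.2, 259.0) [ 0.44348497 -0.01418385  0.01      ]
tongueR (348.2, 264.4) [ 0.42875419 -0.07090535  0.01      ]
center from lids [ 0.59991573 -0.08604943] 0.0697335689438613
```

```bash
python3 - <<'E'
from h import *
c=np.load("/tmp/top0.npz")
A=np.array([.600,-.0862])
# polar unwrapping at rim heights via remap
for z in (.027,):
    th=np.deg2rad(np.arange(0,360,0.5)); r=np.arange(.085,.125,.0005)
    T,Rr=np.meshgrid(th,r)
    P=np.stack([A[0]+Rr*np.cos(T),A[1]+Rr*np.sin(T),np.full(T.shape,z)],-1)
    u,v=proj(c,P)
    o=cv2.remap(c["img"],u.astype(np.float32),v.astype(np.float32),cv2.INTER_CUBIC)
    o=cv2.resize(o,(720,160))
    for k in range(0,360,30): cv2.putText(o,str(k),(2*k,10),0,.35,(0,0,255)); cv2.line(o,(2*k,0),(2*k,5),(0,0,255))
    cv2.imwrite("pics/polar.png",o)
E
```

```text
Traceback (most recent call last):
  File "h.py", line 9, in proj
    q=R.from_quat(c["orientation"]).inv().apply(np.asarray(P)-c["position"])
  File "scipy/spatial/transform/_rotation.pyx", line 2580, in scipy.spatial.transform._rotation.Rotation.apply
ValueError: Expected input of shape (3,) or (P, 3), got (80, 720, 3).
```

```bash
sed -i 's/q=R.from_quat(c\["orientation"\]).inv().apply(np.asarray(P)-c\["position"\])/q=(np.asarray(P)-c["position"])@R.from_quat(c["orientation"]).as_matrix()/' h.py
cat > polar.py <<'E'
from h import *
import sys
def polar(c,out,A=np.array([.600,-.0862]),z=.027):
    th=np.deg2rad(np.arange(0,360,0.5)); r=np.arange(.085,.125,.0005)
    T,Rr=np.meshgrid(th,r)
    P=np.stack([A[0]+Rr*np.cos(T),A[1]+Rr*np.sin(T),np.full(T.shape,z)],-1)
    u,v=proj(c,P)
    o=cv2.remap(c["img"],u.astype(np.float32),v.astype(np.float32),cv2.INTER_CUBIC)
    o=cv2.resize(o,(720,160))
    for k in range(0,360,30): cv2.putText(o,str(k),(2*k,10),0,.35,(0,0,255)); cv2.line(o,(2*k,0),(2*k,5),(0,0,255))
    cv2.imwrite(out,o)
E
python3 -c "
from polar import *
polar(np.load('/tmp/top0.npz'),'pics/polar.png')"
```

```text
(no output)
```

View pics/polar.png

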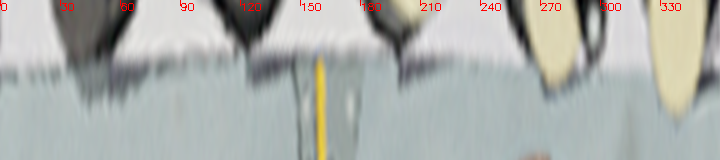

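```bash
python3 - <<'E'
from h import *
c=np.load("/tmp/top0.npz"); z=c["z_map"]
def pt(u,v):
    d=ray(c,u,v); return c["position"]+d*z[v,u]
for u,v in [(399,200),(403,200),(408,190),(440,150),(480,146),(420,290),(558,215),(354,160),(470,225)]: print(u,v,pt(u,v).round(3))
vv,uu=np.mgrid[100:280,300:420]
q=np.stack([(uu-c["cx"])/c["fx"],-(vv-c["cy"])/c["fy"],-np.ones(uu.shape)],-1)@R.from_quat(c["orientation"]).as_matrix().T
P=c["position"]+q*z[100:280,300:420,None]
h=P[...,2]; 
print("bowl near pts", P[(h>.05)&(P[...,1]<-.2)][:,1].max() if ((h>.05)&(P[...,1]<-.2)).any() else None)
b=P[(P[...,1]<-.18)&(h>.03)]; print(b.min(0),b.max(0))
k=P[(h>.160)&(abs(P[...,0]-.613)<.03)&(abs(P[...,1]+.14)<.03)]; print("knob",len(k),k.mean(0))
from plant import manip
s=manip.get_state(); print(R.from_quat(s["orientation"]).as_matrix().round(3))
E
```

```text
399 200 [ 0.605 -0.199  0.131]
403 200 [ 0.606 -0.21   0.13 ]
408 190 [ 0.637 -0.229  0.113]
440 150 [ 0.751 -0.317  0.131]
480 146 [ 0.772 -0.439  0.112]
420 290 [ 0.358 -0.286  0.003]
558 215 [ 0.574 -0.642  0.128]
354 160 [ 0.752 -0.087 -0.001]
470 225 [ 0.542 -0.398  0.12 ]
bowl near pts -0.20001251470008732
[ 0.40291294 -0.26463235  0.03047179] [ 0.72588013 -0.18001046  0.1437114 ]
knob 44 [ 0.61291704 -0.1429107   0.17286481]
[[ 0.918  0.396 -0.001]
 [ 0.396 -0.918  0.002]
 [ 0.    -0.002 -1.   ]]
```

```bash
python3 -m jog '[[[0,0,0,0,0,-2,0.06],[0,0,0,4.2,-2.1,0,0.06],[0,0,0,4.2,-2.1,0,0.06],[0,0,0,4.2,-2.1,0,0.06],[0,0,0,4.2,-2.1,0,0.06]]]' 80
python3 -m jog '[[[0,0,0,4.2,-2.1,0,0.06],[0,0,0,4.2,-2.1,0,0.06],[0,0,0,4.2,-2.1,0,0.06],[0,0,0,4.2,-2.1,0,0.06],[0,0,0,4.2,-2.1,0,0.06]]]'
```

```text
time_s: 0.6
ee_pos: [0.3689, -0.4287, 0.2507]
orientation: [0.979, 0.202, -0.0, -0.0]
wrist_force: [0.7, -1.0, -0.2]
opening: 0.04
time_s: 1.1
ee_pos: [0.5204, -0.249, 0.2508]
orientation: [0.979, 0.202, -0.0, -0.0]
wrist_force: [0.2, -0.6, -0.9]
opening: 0.0402
```

```bash
python3 -m jog '[[[0,0,-0.14,0,0,0,0.06],[0,0,-0.14,0,0,0,0.06],[0,0,-0.14,0,0,0,0.06],[0,0,-0.14,0,0,0,0.06],[0,0,-0.14,0,0,0,0.06]]]'
```

```text
time_s: 1.6
ee_pos: [0.5194, -0.2504, 0.2505]
orientation: [0.849, 0.528, -0.0, -0.001]
wrist_force: [-0.5, -0.3, -0.8]
opening: 0.04
```

```bash
python3 -m jog '[[[0,0,-0.137,0,0,0,0.06],[0,0,-0.137,0,0,0,0.06],[0,0,-0.137,0,0,0,0.06],[0,0,-0.137,0,0,0,0.06],[0,0,-0.137,0,0,0,0.06]]]'
cat > d.py <<'E'
from h import *
from plant import manip
A=np.array([.600,-.0862]);
def rep(k=None):
    s=manip.get_state(); M=R.from_quat(s["orientation"]).as_matrix()
    p=s["ee_pos"]; r=p[:2]-A
    a=np.degrees(np.arctan2(r[1],r[0])); t=np.array([-np.sin(np.radians(a)),np.cos(np.radians(a))]); n=r/np.hypot(*r)
    f=s["wrist_force"]
    print("t",s["time_s"].__round__(2),"pos",p.round(4),"jaw",np.degrees(np.arctan2(M[1,1],M[0,1])).round(1),"ang",a.round(2),"rad",np.hypot(*r).round(4),"F",f.round(1),"Ft",(f[:2]@t).round(2),"Fr",(f[:2]@n).round(2),"open",s["opening"].round(4),"j6",s["joint_pos"][5].round(2))
    if k is not None:
        print("shift cm",(M.T@(np.array(k)-p)*100).round(2))
if __name__=="__main__":
    import sys
    rep([float(x) for x in sys.argv[1:4]] if len(sys.argv)>3 else None)
E
python3 d.py .613 -.1427 .2
```

```text
time_s: 2.1
ee_pos: [0.5193, -0.2506, 0.2506]
orientation: [0.623, 0.783, -0.0, -0.001]
wrist_force: [-0.1, -0.2, 0.6]
opening: 0.0403Traceback (most recent call last):
  File "d.py", line 14, in <module>
    rep([float(x) for x in sys.argv[1:4]] if len(sys.argv)>3 else None)
    ~~~^^^^^^^^^^^^^^^^^^^^^^^^^^^^^^^^^^^^^^^^^^^^^^^^^^^^^^^^^^^^^^^^
  File "d.py", line 9, in rep
    print("t",s["time_s"].__round__(2),"pos",p.round(4),"jaw",np.degrees(np.arctan2(M[1,1],M[0,1])).round(1),"ang",a.round(2),"rad",np.hypot(*r).round(4),"F",f.round(1),"Ft",(f[:2]@t).round(2),"Fr",(f[:2]@n).round(2),"open",s["opening"].round(4),"j6",s["joint_pos"][5].round(2))
                                                                                                                                                                                                                                ^^^^^^^^^^^^^^^^^^
AttributeError: 'float' object has no attribute 'round'
```

```bash
sed -i 's/s\["opening"\].round(4)/round(s["opening"],4)/' d.py; python3 d.py .613 -.1427 .2
```

```text
t 2.1 pos [ 0.5193 -0.2506  0.2506] jaw 13.0 ang -116.16 rad 0.1832 F [-0.1 -0.2  0.6] Ft -0.02 Fr 0.19 open 0.0403 j6 -0.8
shift cm [ 8.4  11.56  5.05]
```

```bash
python3 -m jog '[[[0,0,0,2.1,2.89,1,0.06],[0,0,0,2.1,2.89,1,0.06],[0,0,0,2.1,2.89,1,0.06],[0,0,0,2.1,2.89,1,0.06],[0,0,0,0,0,0,0.06]]]'
python3 d.py .613 -.1427 .136
python3 -c "
from plant import camera
import cv2
for n,s in(('top',(slice(100,300),slice(260,460))),('scene',(slice(130,280),slice(280,520)))):
    i=camera(n)['img'][s]; cv2.imwrite(f'pics/{n}1.png',cv2.resize(i,None,fx=3,fy=3,interpolation=cv2.INTER_CUBIC))"
```

```text
time_s: 2.6
ee_pos: [0.6147, -0.1396, 0.2085]
orientation: [0.623, 0.782, 0.0, -0.002]
wrist_force: [1.0, -0.4, -0.4]
opening: 0.0403
t 2.6 pos [ 0.6147 -0.1396  0.2085] jaw 12.9 ang -74.65 rad 0.0554 F [ 1.  -0.4 -0.4] Ft 0.84 Fr 0.63 open 0.0403 j6 -0.56
shift cm [-0.29 -0.21  7.25]
```

View pics/top1.png

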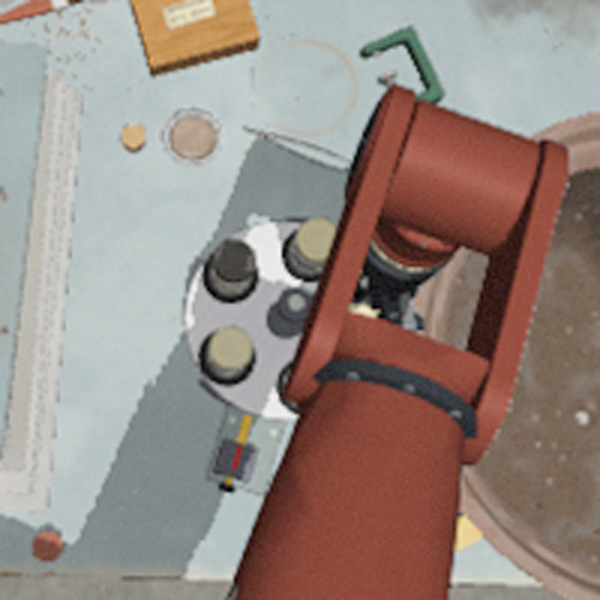

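View pics/scene1.png

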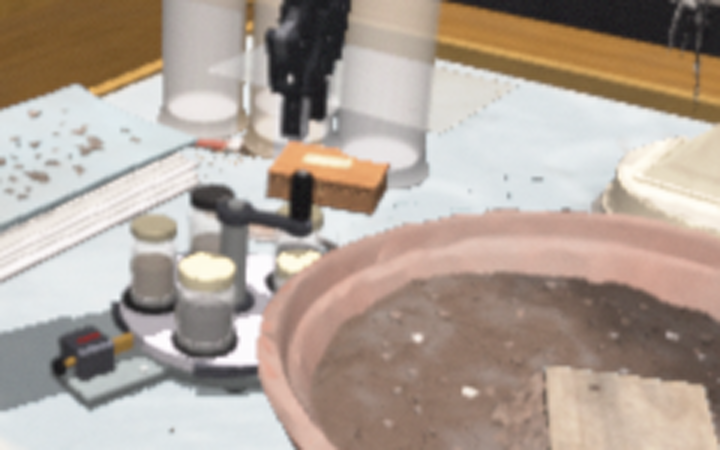

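```bash
python3 -m jog '[[[0,0,0,-0.25,-0.2,1.3,0.06],[0,0,0,0,0,1.3,0.06],[0,0,0,0,0,0.2,0.06],[0,0,0,0,0,0,0.06]]]'
python3 d.py .613 -.1427 .136
python3 -c "
from plant import camera
import cv2
for n,s in(('scene',(slice(130,280),slice(280,520))),):
    i=camera(n)['img'][s]; cv2.imwrite(f'pics/{n}2.png',cv2.resize(i,None,fx=3,fy=3,interpolation=cv2.INTER_CUBIC))"
```

```text
time_s: 3.1
ee_pos: [0.6113, -0.1469, 0.1817]
orientation: [0.625, 0.78, -0.0, -0.001]
wrist_force: [0.7, 0.4, 0.4]
opening: 0.0403
t 3.1 pos [ 0.6113 -0.1469  0.1817] jaw 12.6 ang -79.44 rad 0.0617 F [0.7 0.4 0.4] Ft 0.77 Fr -0.31 open 0.0403 j6 -0.57
shift cm [0.36 0.27 4.57]
```

View pics/scene2.png

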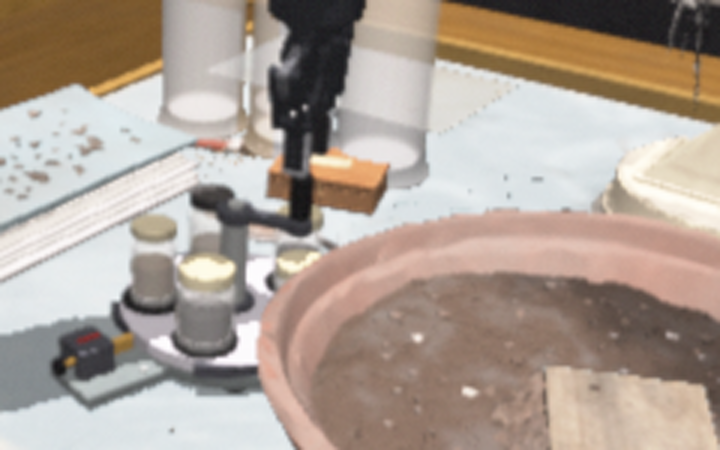

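```bash
python3 -m jog '[[[0,0,0,0,0,0,0.06],[0,0,0,0,0,0,0.06],[0,0,0,0,0,0,0.06]]]'
python3 d.py .613 -.1427 .136
```

```text
time_s: 3.45
ee_pos: [0.613, -0.1466, 0.184]
orientation: [0.625, 0.781, 0.0, 0.001]
wrist_force: [-0.2, 0.6, 0.7]
opening: 0.0403
t 3.45 pos [ 0.613  -0.1466  0.184 ] jaw 12.7 ang -77.82 rad 0.0617 F [-0.2  0.6  0.7] Ft -0.04 Fr -0.59 open 0.0403 j6 -0.57
shift cm [0.38 0.08 4.8 ]
```

```bash
python3 -m jog '[[[0,0,0,0.3,0.05,0,0.06],[0,0,0,0,0,1.5,0.06],[0,0,0,0,0,1.5,0.06],[0,0,0,0,0,0,0.06],[0,0,0,0,0,0,0.06]]]'
python3 d.py .613 -.1427 .136;python3 -m jog '[[[0,0,0,0,0,0,0.06],[0,0,0,0,0,0,0.06]]]'
python3 d.py .613 -.1427 .136
```

```text
time_s: 3.95
ee_pos: [0.6114, -0.143, 0.1514]
orientation: [0.625, 0.781, -0.001, -0.002]
wrist_force: [0.1, -0.3, -0.7]
opening: 0.0401
t 3.95 pos [ 0.6114 -0.143   0.1514] jaw 12.7 ang -78.67 rad 0.0579 F [ 0.1 -0.3 -0.7] Ft 0.03 Fr 0.34 open 0.0401 j6 -0.56
shift cm [-0.01  0.17  1.54]
time_s: 4.15
ee_pos: [0.613, -0.1436, 0.1539]
orientation: [0.625, 0.781, 0.0, 0.001]
wrist_force: [0.5, -0.8, 0.8]
opening: 0.0402
t 4.15 pos [ 0.613  -0.1436  0.1539] jaw 12.7 ang -77.25 rad 0.0589 F [ 0.5 -0.8  0.8] Ft 0.26 Fr 0.93 open 0.0402 j6 -0.56
shift cm [0.09 0.02 1.79]
```

```bash
python3 -m jog '[[[0,0,0,0,0,1,0.06],[0,0,0,0,0,0.7,0.06],[0,0,0,0,0,0,0.39],[0,0,0,0,0,0,0.39],[0,0,0,0,0,0,0.39]]]'
python3 d.py .613 -.1427 .136
python3 -c "
from plant import camera
import cv2
for n,s in(('scene',(slice(130,280),slice(280,520))),):
    i=camera(n)['img'][s]; cv2.imwrite(f'pics/{n}3.png',cv2.resize(i,None,fx=3,fy=3,interpolation=cv2.INTER_CUBIC))"
```

```text
time_s: 4.65
ee_pos: [0.6126, -0.1435, 0.1364]
orientation: [0.625, 0.781, 0.0, 0.0]
wrist_force: [0.2, 0.3, -0.5]
opening: 0.026
t 4.65 pos [ 0.6126 -0.1435  0.1364] jaw 12.7 ang -77.6 rad 0.0586 F [ 0.2  0.3 -0.5] Ft 0.3 Fr -0.27 open 0.026 j6 -0.56
shift cm [0.06 0.06 0.04]
```

View pics/scene3.png

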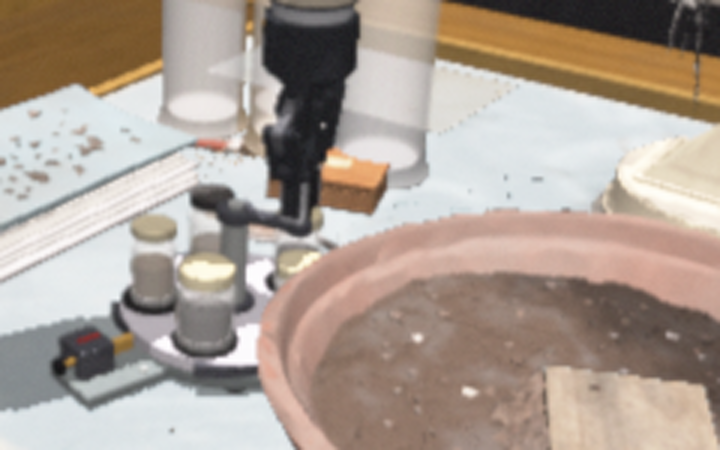

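```bash
python3 -m jog '[[[0,0,-0.07,0.014,0.406,0,0.39],[0,0,-0.07,0.014,0.406,0,0.39],[0,0,-0.07,0.014,0.406,0,0.39],[0,0,-0.07,0.014,0.406,0,0.39],[0,0,-0.07,0.014,0.406,0,0.39]]]'
python3 d.py
```

```text
time_s: 5.2
ee_pos: [0.6307, -0.1363, 0.1366]
orientation: [0.478, 0.878, -0.001, -0.0]
wrist_force: [-2.3, -1.8, 1.1]
opening: 0.0262
t 5.2 pos [ 0.6307 -0.1363  0.1366] jaw 32.9 ang -58.48 rad 0.0588 F [-2.3 -1.8  1.1] Ft -2.87 Fr 0.32 open 0.0262 j6 -0.89
```

```bash
for i in 1; do python3 -m jog '[[[0,0,-0.07,0.014,0.406,0,0.39],[0,0,-0.07,0.014,0.406,0,0.39],[0,0,-0.07,0.014,0.406,0,0.39],[0,0,-0.07,0.014,0.406,0,0.39],[0,0,-0.07,0.014,0.406,0,0.39]]]'>/dev/null
python3 d.py;done
python3 -m jog '[[[0,0,-0.07,0.014,0.406,0,0.39],[0,0,-0.07,0.014,0.406,0,0.39],[0,0,-0.07,0.014,0.406,0,0.39],[0,0,-0.07,0.014,0.406,0,0.39],[0,0,-0.07,0.014,0.406,0,0.39]]]'>/dev/null
python3 d.py
```

```text
t 5.7 pos [ 0.6445 -0.1247  0.1366] jaw 53.0 ang -40.9 rad 0.0588 F [-4.7 -6.6  0.9] Ft -8.06 Fr 0.81 open 0.0259 j6 -1.22
t 6.2 pos [ 0.6553 -0.105   0.1367] jaw 73.0 ang -18.8 rad 0.0584 F [-0.3 -2.1 -0.8] Ft -2.04 Fr 0.39 open 0.0262 j6 -1.54
```

```bash
python3 -m jog '[[[0,0,-0.07,0.014,0.406,0,0.39],[0,0,-0.07,0.014,0.406,0,0.39],[0,0,-0.07,0.014,0.406,0,0.39],[0,0,-0.07,0.014,0.406,0,0.39],[0,0,-0.07,0.014,0.406,0,0.39]]]'>/dev/null
python3 d.py
cat > look.py <<'E'
import sys
from polar import *
from plant import camera
k=sys.argv[1]
c=camera("top"); np.savez(f"/tmp/t{k}.npz",**c); polar(c,f"pics/polar{k}.png")
a=cv2.resize(c["img"][150:275,290:420],None,fx=4,fy=4,interpolation=cv2.INTER_CUBIC)
c=camera("scene"); np.savez(f"/tmp/s{k}.npz",**c)
cv2.imwrite(f"pics/v{k}.png",a); cv2.imwrite(f"pics/s{k}.png",cv2.resize(c["img"][170:270,280:400],None,fx=5,fy=5,interpolation=cv2.INTER_CUBIC))
E
python3 look.py 4
```

```text
t 6.7 pos [ 0.6582 -0.0849  0.1367] jaw 93.0 ang 1.24 rad 0.0582 F [ 0.5 -2.8 -0.5] Ft -2.81 Fr 0.47 open 0.0259 j6 -1.86
```

View pics/v4.png

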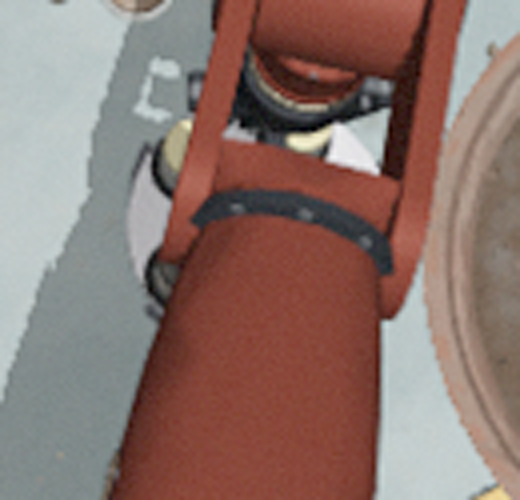

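View pics/polar4.png

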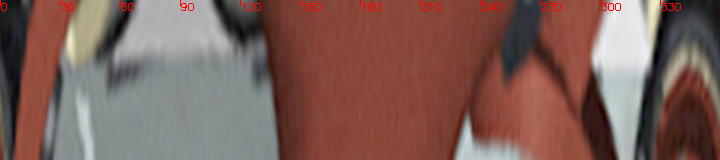

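```bash
python3 -m jog '[[[0,0,-0.07,0.014,0.406,0,0.39],[0,0,-0.07,0.014,0.406,0,0.39],[0,0,-0.07,0.014,0.406,0,0.39],[0,0,-0.07,0.014,0.406,0,0.39]]]'>/dev/null
python3 d.py
python3 -m jog '[[[0,0,-0.07,0.014,0.406,0,0.39],[0,0,-0.07,0.014,0.406,0,0.39],[0,0,-0.07,0.014,0.406,0,0.39],[0,0,-0.07,0.014,0.406,0,0.39]]]'>/dev/null
python3 d.py
```

```text
t 7.2 pos [ 0.6555 -0.0698  0.1367] jaw 109.0 ang 16.43 rad 0.0579 F [ 1.4 -6.6 -1.7] Ft -6.77 Fr -0.5 open 0.0265 j6 -2.11
t 7.6 pos [ 0.6494 -0.0567  0.1368] jaw 125.0 ang 30.81 rad 0.0576 F [ 4.5 -7.7 -4.2] Ft -8.91 Fr -0.1 open 0.0258 j6 -2.37
```

```bash
python3 -m jog '[[[0,0,0,0.01,0.406,0,0.39],[0,0,0,0.04,0.405,0,0.39],[0,0,0,0.07,0.4,0,0.39]]]'>/dev/null
python3 d.py
python3 -m jog '[[[0,0,0,0.1,0.395,0,0.39],[0,0,0,0.12,0.39,0,0.39],[0,0,0,0.14,0.38,0,0.39]]]'>/dev/null
python3 d.py; python3 look.py 5
```

```text
t 7.9 pos [ 0.64   -0.0448  0.1367] jaw 124.9 ang 46.02 rad 0.0576 F [ 1.6 -1.8 -0.7] Ft -2.44 Fr -0.2 open 0.0266 j6 -2.36
t 8.2 pos [ 0.6299 -0.0366  0.1367] jaw 125.0 ang 58.94 rad 0.0579 F [ 1.  -1.8  0.9] Ft -1.78 Fr -1.0 open 0.0261 j6 -2.35
```

View pics/v5.png

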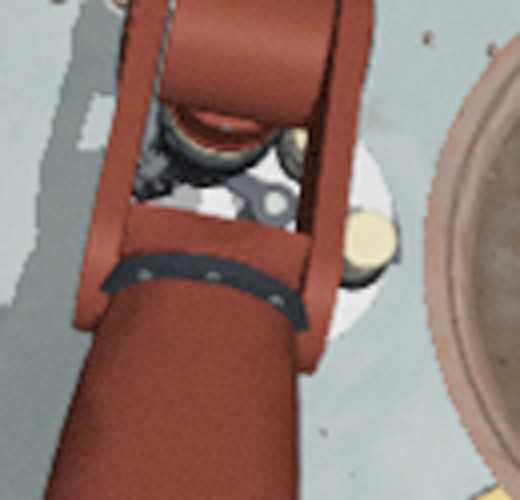

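View pics/polar5.png

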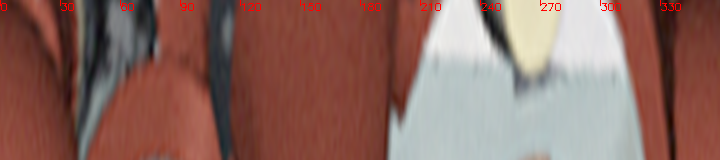

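View pics/s5.png

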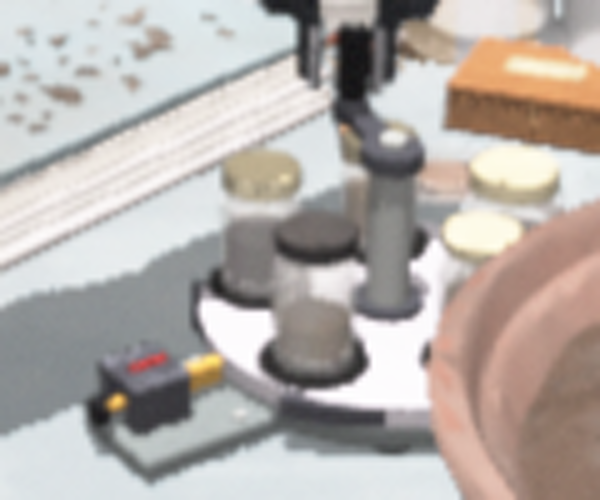

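```bash
python3 - <<'E'
from h import *
c=np.load("/tmp/s5.npz"); A=np.array([.600,-.0862])
f=lambda u,v:(280+(u+.5)/5-.5,170+(v+.5)/5-.5)
for nm,u,v,z in [("lug start top",278,398,.03),("lug start low",278,415,.02),("nose tip",220,362,.03),("nose tip lo",220,376,.025)]:
    p=onz(c,*f(u,v),z)[:2]-A; print(nm,p.round(4),np.hypot(*p).round(4),np.degrees(np.arctan2(p[1],p[0])).round(1))
E
```

```text
lug start top [-0.1023 -0.0068] 0.1025 -176.2
lug start low [-0.1022 -0.0069] 0.1024 -176.2
nose tip [-0.0945  0.0373] 0.1016 158.4
nose tip lo [-0.0987  0.0338] 0.1043 161.1
```

```bash
python3 -m jog '[[[0,0,0,-0.15,-0.375,0,0.39],[0,0,0,-0.12,-0.39,0,0.39],[0,0,0,-0.09,-0.395,0,0.39]]]'>/dev/null
python3 d.py
python3 -m jog '[[[0,0,0,-0.07,-0.4,0,0.39],[0,0,0,-0.04,-0.405,0,0.39],[0,0,0,-0.01,-0.406,0,0.39]]]'>/dev/null
python3 d.py
```

```text
t 8.6 pos [ 0.6395 -0.0441  0.136 ] jaw 125.0 ang 46.84 rad 0.0577 F [ 0.4  0.9 -0.2] Ft 0.3 Fr 0.94 open 0.0258 j6 -2.36
t 8.9 pos [ 0.6475 -0.0537  0.136 ] jaw 125.0 ang 34.35 rad 0.0575 F [-0.2  0.9 -0.3] Ft 0.9 Fr 0.34 open 0.026 j6 -2.37
```

```bash
python3 -m jog '[[[0,0,0.035,0.004,-0.203,0,0.39],[0,0,0.035,0.004,-0.203,0,0.39],[0,0,0.035,0.004,-0.203,0,0.39],[0,0,0.035,0.004,-0.203,0,0.39]]]'>/dev/null
python3 d.py
python3 -m jog '[[[0,0,0.035,0.004,-0.203,0,0.39],[0,0,0.035,0.004,-0.203,0,0.39],[0,0,0.035,0.004,-0.203,0,0.39]]]'>/dev/null
python3 d.py;python3 look.py 6
```

```text
t 9.3 pos [ 0.6512 -0.06    0.1361] jaw 116.8 ang 27.09 rad 0.0575 F [-0.9  2.6  0.7] Ft 2.79 Fr 0.37 open 0.0263 j6 -2.24
t 9.6 pos [ 0.6537 -0.0655  0.136 ] jaw 110.8 ang 21.08 rad 0.0576 F [-0.5  2.3 -0.2] Ft 2.27 Fr 0.36 open 0.026 j6 -2.14
```

View pics/s6.png

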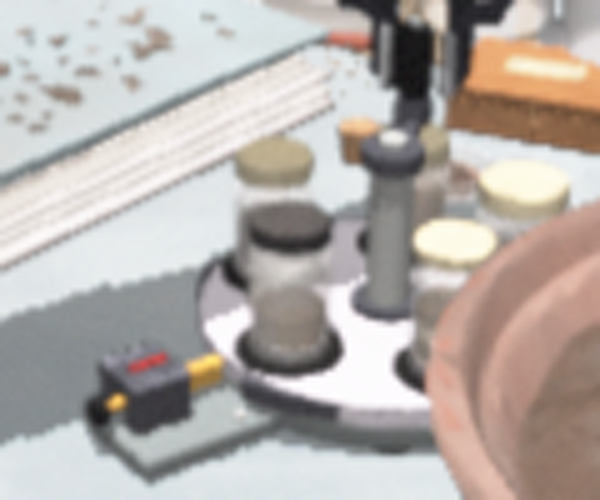

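```bash
python3 - <<'E'
from h import *
A=np.array([.600,-.0862])
c=np.load("/tmp/s6.npz")
f=lambda u,v:(280+(u+.5)/5-.5,170+(v+.5)/5-.5)
for u,v in [(241,376),(241,390)]:
    p=onz(c,*f(u,v),.027)[:2]-A; print(np.hypot(*p).round(4),np.degrees(np.arctan2(p[1],p[0])).round(1))
E
python3 -m jog '[[[0,0,0.035,0.004,-0.203,0,0.39],[0,0,0.017,0.001,-0.1,0,0.39]]]'>/dev/null
python3 d.py
```

```text
0.0972 166.0
0.1057 171.8
t 9.9 pos [ 0.6548 -0.0686  0.1361] jaw 107.9 ang 17.79 rad 0.0576 F [-0.7  2.4 -0. ] Ft 2.52 Fr 0.09 open 0.0262 j6 -2.1
```

Dragging now; approach in 1 mm steps without rotation.

```bash
python3 -m jog '[[[0,0,0.017,0.001,-0.1,0,0.39],[0,0,0.017,0.001,-0.1,0,0.39]]]'>/dev/null
python3 d.py
python3 -m jog '[[[0,0,0.017,0.001,-0.1,0,0.39]]]'>/dev/null
python3 d.py
python3 -m jog '[[[0,0,0.017,0.001,-0.05,0,0.39]]]'>/dev/null
python3 d.py
```

```text
t 10.1 pos [ 0.6554 -0.0706  0.1362] jaw 105.9 ang 15.67 rad 0.0576 F [-0.6  2.5 -0.5] Ft 2.61 Fr 0.11 open 0.026 j6 -2.06
t 10.2 pos [ 0.6557 -0.0717  0.1361] jaw 105.0 ang 14.58 rad 0.0576 F [ 0.2  0.9 -0.6] Ft 0.78 Fr 0.44 open 0.0263 j6 -2.05
t 10.3 pos [ 0.6558 -0.0723  0.1361] jaw 104.0 ang 13.97 rad 0.0575 F [-0.3  2.4 -0.7] Ft 2.38 Fr 0.23 open 0.0261 j6 -2.03
```

```bash
for i in 1; do python3 -m jog '[[[0,0,0,0,-0.05,0,0.39]]]'>/dev/null
python3 d.py; done
python3 -m jog '[[[0,0,0,0,-0.05,0,0.39]]]'>/dev/null
python3 d.py
python3 -m jog '[[[0,0,0,0,-0.03,0,0.39]]]'>/dev/null
python3 d.py
```

```text
t 10.4 pos [ 0.656  -0.0727  0.1362] jaw 104.0 ang 13.52 rad 0.0576 F [-0.1  2.  -1.7] Ft 1.96 Fr 0.34 open 0.0262 j6 -2.03
t 10.5 pos [ 0.6561 -0.0732  0.1362] jaw 104.1 ang 13.04 rad 0.0576 F [-0.4  2.4 -1.5] Ft 2.44 Fr 0.15 open 0.0257 j6 -2.03
t 10.6 pos [ 0.6562 -0.0735  0.1362] jaw 104.1 ang 12.73 rad 0.0576 F [-0.8  2.9 -1.2] Ft 3.02 Fr -0.17 open 0.0262 j6 -2.03
```

```bash
python3 -m jog '[[[0,0,0,0,-0.03,0,0.39]]]'>/dev/null
python3 d.py
python3 -m jog '[[[0,0,0,0,-0.03,0,0.39]]]'>/dev/null
python3 d.py
```

```text
t 10.7 pos [ 0.6562 -0.0738  0.1362] jaw 104.1 ang 12.46 rad 0.0576 F [ 0.3  2.2 -1.3] Ft 2.09 Fr 0.82 open 0.0262 j6 -2.03
t 10.8 pos [ 0.6563 -0.0741  0.1362] jaw 104.0 ang 12.12 rad 0.0576 F [-1.   2.6 -1.8] Ft 2.77 Fr -0.42 open 0.0265 j6 -2.03
```

```bash
python3 -m jog '[[[0,0,0,0,-0.03,0,0.39]]]'>/dev/null
python3 d.py
python3 -m jog '[[[0,0,0,0,-0.03,0,0.39]]]'>/dev/null
python3 d.py
```

```text
t 10.9 pos [ 0.6564 -0.0744  0.1362] jaw 104.1 ang 11.85 rad 0.0576 F [-0.   2.1 -1.3] Ft 2.11 Fr 0.41 open 0.026 j6 -2.04
t 11.0 pos [ 0.6565 -0.0747  0.1362] jaw 104.1 ang 11.54 rad 0.0576 F [-0.3  2.3 -2.5] Ft 2.32 Fr 0.16 open 0.0262 j6 -2.04
```

```bash
python3 look.py 7; python3 d.py
```

```text
t 11.1 pos [ 0.6565 -0.0747  0.1362] jaw 104.0 ang 11.47 rad 0.0576 F [-0.4  2.7 -1.4] Ft 2.78 Fr 0.12 open 0.0259 j6 -2.04
```

View pics/s7.png

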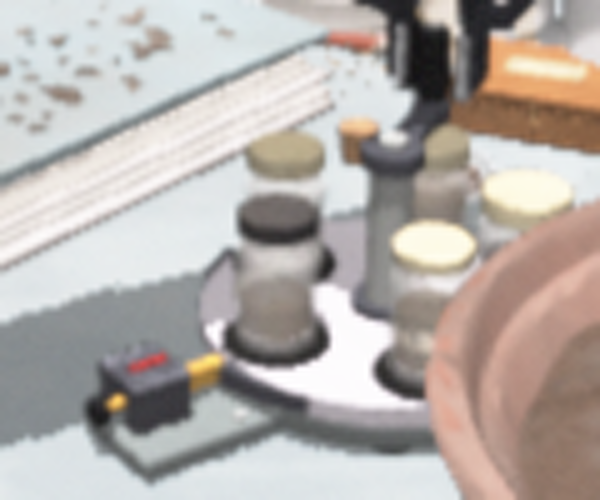

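```bash
python3 -m jog '[[[0,0,0,0,-0.03,0,0.39]]]'>/dev/null
python3 d.py
python3 -m jog '[[[0,0,0,0,-0.03,0,0.39]]]'>/dev/null
python3 d.py
python3 -m jog '[[[0,0,0,0,-0.03,0,0.39]]]'>/dev/null
python3 d.py
```

```text
t 11.2 pos [ 0.6565 -0.0749  0.1362] jaw 104.0 ang 11.31 rad 0.0576 F [-0.1  2.5 -1.7] Ft 2.43 Fr 0.4 open 0.0261 j6 -2.04
t 11.3 pos [ 0.6566 -0.0752  0.1362] jaw 104.1 ang 10.97 rad 0.0577 F [-0.2  1.3 -1.3] Ft 1.27 Fr 0.03 open 0.0265 j6 -2.04
t 11.4 pos [ 0.6567 -0.0755  0.1362] jaw 104.1 ang 10.65 rad 0.0577 F [-0.8  2.2 -2.5] Ft 2.25 Fr -0.35 open 0.0262 j6 -2.04
```

```bash
python3 -m jog '[[[0,0,0,0,-0.03,0,0.39]]]'>/dev/null
python3 d.py
python3 -m jog '[[[0,0,0,0,-0.03,0,0.39]]]'>/dev/null
python3 d.py
```

```text
t 11.5 pos [ 0.6567 -0.0758  0.1362] jaw 104.0 ang 10.43 rad 0.0577 F [ 0.2  3.4 -1.9] Ft 3.25 Fr 0.83 open 0.0261 j6 -2.04
t 11.6 pos [ 0.6568 -0.0758  0.1362] jaw 104.0 ang 10.38 rad 0.0577 F [ 0.1  4.1 -2.5] Ft 3.99 Fr 0.81 open 0.0265 j6 -2.04
```

```bash
python3 -m jog '[[[0,0,0,0,-0.03,0,0.39]]]'>/dev/null
python3 d.py
python3 -m jog '[[[0,0,0,0,-0.03,0,0.39]]]'>/dev/null
python3 d.py
```

```text
t 11.7 pos [ 0.6568 -0.0759  0.1362] jaw 104.0 ang 10.32 rad 0.0577 F [-1.3  4.3 -1.9] Ft 4.44 Fr -0.53 open 0.0262 j6 -2.04
t 11.8 pos [ 0.6568 -0.076   0.1362] jaw 104.0 ang 10.22 rad 0.0577 F [-1.3  4.9 -1.2] Ft 5.03 Fr -0.38 open 0.0257 j6 -2.04
```

```bash
python3 -m jog '[[[0,0,0,0,-0.05,0,0.39],[0,0,0,0,-0.05,0,0.39]]]'>/dev/null
python3 d.py
python3 -m jog '[[[0,0,0,0,-0.05,0,0.39]]]'>/dev/null
python3 d.py
```

```text
t 12.0 pos [ 0.6568 -0.0761  0.1362] jaw 104.0 ang 10.1 rad 0.0577 F [-1.5  7.6 -0.2] Ft 7.78 Fr -0.12 open 0.026 j6 -2.04
t 12.1 pos [ 0.6568 -0.0761  0.1361] jaw 104.0 ang 10.04 rad 0.0577 F [-2.5  9.  -0.9] Ft 9.28 Fr -0.93 open 0.026 j6 -2.04
```

```bash
python3 -m jog '[[[0,0,0,0,-0.05,0,0.39]]]'>/dev/null
python3 d.py
python3 -m jog '[[[0,0,0,0,-0.05,0,0.39]]]'>/dev/null
python3 d.py
```

```text
t 12.2 pos [ 0.6569 -0.0762  0.1362] jaw 104.0 ang 9.97 rad 0.0577 F [-1.9  9.2 -0.1] Ft 9.41 Fr -0.25 open 0.0259 j6 -2.04
t 12.3 pos [ 0.6569 -0.0762  0.1361] jaw 104.0 ang 9.93 rad 0.0577 F [-2.1 10.6  0.3] Ft 10.79 Fr -0.23 open 0.0257 j6 -2.04
```

Averaging to beat noise, then a small top-up and hold.

```bash
python3 -m jog '[[[0,0,0,0,-0.03,0,0.39]]]'>/dev/null; python3 d.py
python3 -m jog '[[[0,0,0,0,0,0,0.39]]]'>/dev/null; python3 d.py
python3 -m jog '[[[0,0,0,0,0,0,0.39]]]'>/dev/null; python3 d.py
```

```text
t 12.4 pos [ 0.6569 -0.0763  0.1361] jaw 104.1 ang 9.91 rad 0.0578 F [-2.5 10.2  0.7] Ft 10.51 Fr -0.73 open 0.026 j6 -2.04
t 12.5 pos [ 0.6569 -0.0763  0.1361] jaw 104.1 ang 9.92 rad 0.0578 F [-2.6  9.8  0.6] Ft 10.05 Fr -0.86 open 0.026 j6 -2.04
t 12.6 pos [ 0.6569 -0.0762  0.1361] jaw 104.1 ang 9.96 rad 0.0578 F [-2.9 10.2  0.5] Ft 10.49 Fr -1.07 open 0.0261 j6 -2.04
```

```bash
python3 -m jog '[[[0,0,0,0,-0.06,0,0.39]]]'>/dev/null; python3 d.py
python3 -m jog '[[[0,0,0,0,0,0,0.39]]]'>/dev/null; python3 d.py
python3 -m jog '[[[0,0,0,0,0,0,0.39]]]'>/dev/null; python3 d.py
```

```text
t 12.7 pos [ 0.6569 -0.0763  0.1361] jaw 104.1 ang 9.83 rad 0.0578 F [-2.6 11.7  0.9] Ft 11.99 Fr -0.53 open 0.0263 j6 -2.04
t 12.8 pos [ 0.6569 -0.0763  0.1361] jaw 104.1 ang 9.87 rad 0.0578 F [-2.5 10.6  1.4] Ft 10.92 Fr -0.65 open 0.0261 j6 -2.04
t 12.9 pos [ 0.6569 -0.0763  0.1361] jaw 104.1 ang 9.86 rad 0.0578 F [-2.  10.9  1.5] Ft 11.09 Fr -0.06 open 0.0261 j6 -2.04
```

```bash
python3 -m jog '[[[0,0,0,0,-0.03,0,0.39],[0,0,0,0,0,0,0.39]]]'>/dev/null; python3 d.py
for i in 1 2 3 4 5; do python3 -m jog '[[[0,0,0,0,0,0,0.39],[0,0,0,0,0,0,0.39]]]'>/dev/null; python3 d.py; done
```

```text
t 13.1 pos [ 0.6569 -0.0763  0.1361] jaw 104.1 ang 9.86 rad 0.0577 F [-3.3 12.   1.3] Ft 12.4 Fr -1.23 open 0.0258 j6 -2.04
t 13.3 pos [ 0.6569 -0.0763  0.1362] jaw 104.1 ang 9.84 rad 0.0578 F [-2.7 11.8  1.1] Ft 12.09 Fr -0.59 open 0.026 j6 -2.04
t 13.5 pos [ 0.6569 -0.0763  0.1361] jaw 104.1 ang 9.83 rad 0.0577 F [-3.8 11.5  0.6] Ft 12.02 Fr -1.82 open 0.026 j6 -2.04
t 13.7 pos [ 0.6569 -0.0763  0.1361] jaw 104.1 ang 9.82 rad 0.0578 F [-2.8 11.6  1.9] Ft 11.9 Fr -0.8 open 0.0258 j6 -2.04
t 13.9 pos [ 0.6569 -0.0763  0.1361] jaw 104.1 ang 9.82 rad 0.0578 F [-2.7 11.7  1. ] Ft 11.99 Fr -0.7 open 0.0261 j6 -2.04
t 14.1 pos [ 0.6569 -0.0763  0.1361] jaw 104.1 ang 9.84 rad 0.0577 F [-3.1 12.   0.5] Ft 12.34 Fr -1.06 open 0.0264 j6 -2.04
```

```bash
python3 -m jog '[[[0,0,0,0,0.15,0,0.39],[0,0,0,0,0.15,0,0.39],[0,0,0,0,0.15,0,0.39]]]'>/dev/null; python3 d.py
python3 -m jog '[[[0,0,0,0,0.1,0,0.39],[0,0,0,0,0.1,0,0.39]]]'>/dev/null; python3 d.py
```

```text
t 14.4 pos [ 0.6568 -0.0757  0.1362] jaw 104.1 ang 10.45 rad 0.0577 F [-0.8  1.6 -1.6] Ft 1.72 Fr -0.52 open 0.0259 j6 -2.04
t 14.6 pos [ 0.6572 -0.0752  0.1371] jaw 104.0 ang 10.83 rad 0.0583 F [ 0.7 -0.6  0. ] Ft -0.69 Fr 0.56 open 0.026 j6 -2.03
```

```bash
python3 -m jog '[[[0,0,0,0,0.2,0,0.39],[0,0,0,0,0,0,0.06],[0,0,0,0,0,0,0.06],[0,0,0,0,0,0,0.06]]]'>/dev/null; python3 d.py
python3 -m jog '[[[0,0,0,0,0,-1,0.06],[0,0,0,0,0,-2,0.06],[0,0,0,0,0,-3,0.06],[0,0,0,0,0,-3,0.06],[0,0,0,0,0,-3,0.06]]]'>/dev/null; python3 d.py; python3 look.py 8
```

```text
t 15.0 pos [ 0.6561 -0.0724  0.1365] jaw 104.0 ang 13.85 rad 0.0577 F [ 0.7  0.6 -0.1] Ft 0.42 Fr 0.85 open 0.0403 j6 -2.03
t 15.5 pos [ 0.6559 -0.0721  0.2583] jaw 104.1 ang 14.13 rad 0.0577 F [-0.1  0.1 -0.1] Ft 0.12 Fr -0.04 open 0.0402 j6 -2.03
```

View pics/s8.png

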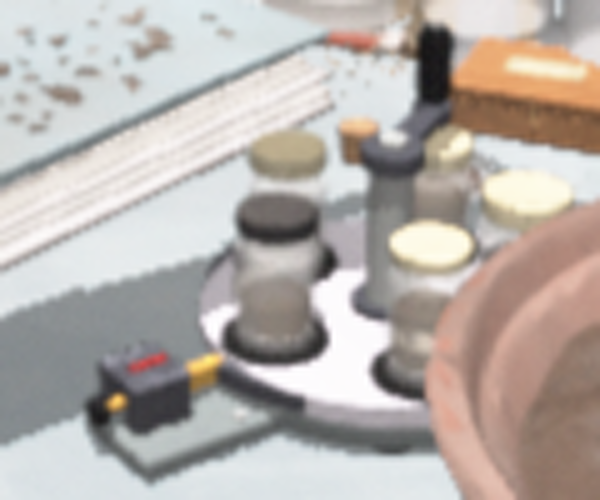

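View pics/v8.png

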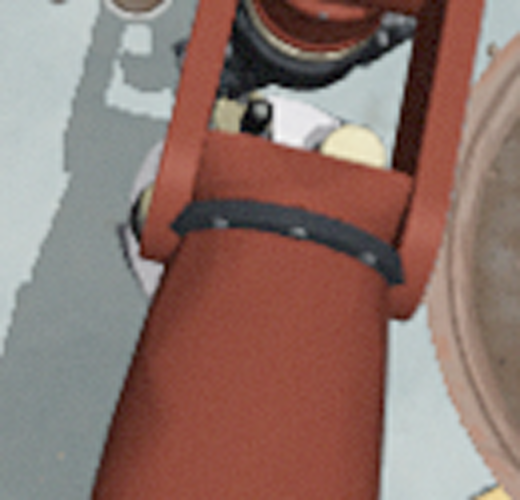

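```bash
python3 -m jog '[[[0,0,0,0,0,0,0.06]]]'; python3 -c "
from plant import manip
print(manip.finish_job())"
```

```text
time_s: 15.7
ee_pos: [0.6566, -0.0723, 0.2582]
orientation: [-0.122, 0.992, -0.001, 0.002]
wrist_force: [-0.0, -1.1, -0.6]
opening: 0.0399
the job is handed in; nothing more can be done
None
```

The black-lidded jar's stop is bearing on the catch and the job is handed in, at 15.7 s on the robot's clock.

- **Winding forward:** I put the partly closed fingers round the knob as a loose fork and wound it anticlockwise. One other lug clicked past, then the black-lidded jar's stop, which went about 44 mm past the nose as measured in the scene image. The force readings, one or two per move, peaked at about 9 N.
- **Coming back:** The slack ran at under 1 N, then the plate dragged at about 2.5 N, then the force rose as the stop met the catch. I held the push at 11.9 to 12.4 N for about 1 s. No reading was above 12.4 N.
- **Letting go:** I eased the force off, opened the fingers and lifted about 120 mm clear, where the wrist force was near zero.

The last scene image shows the stop at the nose. The stop's angle worked out from the crank travel is about 161.7 degrees, against about 162.2 expected for contact. The arm hid the catch from the top camera at the end, so that final check rests on the scene view, the crank travel and the force readings. I touched nothing else on the bench on purpose, but did not check the loose items one by one at the end.

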